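Serve the flatbread from the baking sheet and cover it

ROBOT

A 7-joint arm with a two-finger parallel gripper is mounted at the origin on the work surface. World frame = base frame: x ahead of the robot, y to its left, z up, the work surface at z = 0. Lengths are in m, angles in rad, forces in N, time in s.
With the tool pointing down it reaches from about 0.425 to 0.925 m from the base axis. Payload 6.8 kg.
Tool frame: the origin (TCP) lies between the finger pads, 19 mm behind the fingertips; this is the grasp point; z points along the fingers, y is the line along which they close (so a half turn about z gives the same grasp; the last joint's range is limited). The gripper opens to 85 mm and grips with 20 to 120 N. Pads are 22 mm wide; open, the fingers measure 114 mm over their backs; the gripper's body (76 mm by 85 mm) begins 54 mm behind the grasp point. The pads swing forward as they close: fully open they stand 13 mm farther back than shut.
Start: joints at [-1.383, 0.477, 0.022, 1.555, -0.011, 1.109, -0.083], TCP at [0.197, 0.646, 0.25] pointing down, gripper open.
Joint ranges: [-2.96, 2.96], [-0.34, 2.1], [-1.41, 1.46], [0.24, 2.44], [-1.37, 4.51], [0.17, 1.92], [-2.96, 2.96]. Speed limits (rad/s): [2.39, 2.39, 3.14, 3.14, 3.14, 3.14, 3.14].

INTERFACE

Orientations are given as a rotation vector (axis times angle).
In Python, from bench import r, imaging gives the robot as it stands.
- The arm moves only by the tool apply_moves, never from a script. Its argument "moves" is a list of rows, each a list of 2 entries, a list of its own where there are three numbers: the shift along the tool's x, y, z in cm, then the turn about the tool's z in rad. In form: [[[tx, ty, tz], roll], ...]. A call has 1 to 10 rows; each row is the pose to reach, as a shift and turn from the pose commanded when the call began, along the tool's axes at that moment; what a row does not reach only later rows make up. A row lasts 1/12 s, in which the tool goes at most 41.7 mm and 7.16 degrees, less where a joint would pass 70% of its speed; a pose out of reach is approached as far as the arm can. A call with a gripper value outside its range is refused whole. "claw" is the opening, from 0 (shut) to 1 (fully open), set as the call begins (left out, the last holds). The fingers move at their own pace and stop on an object; "grip_force" is the grip in N (left out, the last holds). Time passes only in rows, so rows that repeat a pose let the fingers close. It gives the time, the measured TCP pose, the force and the opening at its end, in the units of the state.
- r.get_obs(): the state, without advancing time (a new reading comes with each control period).
- imaging.grab_frame(name): name is "side" or "top"; returns a dict with "frame" (384x512x3 uint8, blue, green, red), "intrinsics" (3x3 intrinsics, pixels), "k1" (the pictures are not rectified: a ray, as slopes to the right and down, at radius r is drawn at 1 + k1 r^2 times it, then the intrinsics apply), "T" (4x4, takes a point from camera to world coordinates). Camera axes: x right, y up, looking along -z (the intrinsics and any distortion apply to the point x, -y, -z); pixel columns grow to the right and rows downward; lengths in m; the calibration is good to about 2 mm. A picture is of the moment at which its call begins. There is no depth.
- r.hand_in(): hands the job in, once; it reports no verdict.
The state is a dict: "clock": time; "joints": joint angles; "qvel": joint speeds; "tau": joint torques, N m; "tcp_pos": TCP position; "orientation": TCP orientation; "contact_force": force on the tool from outside, world axes, zero at the start; "moment": the same for the moment, N m; "grip_width": finger opening in m.
Only numpy, scipy, OpenCV 4.12 (cv2) and the standard library are available. Lean on these libraries where they do the work, as an engineer would, in place of code of your own. Each camera call takes 0.05 s, during which the arm holds its last target. There are 200 camera calls.

TASK

Slide the spatula under the crisp round flatbread on the baking sheet, lift it on the blade and lay it, right way up, in the middle of the flat terracotta plate; do not touch the bread with the gripper and do not let it drop. Then leave the spatula lying with its blade flat on the empty baking sheet, and last of all set the steamer lid over the bread, gently, so that its rim sits flat on the plate all round. Leave the other things on the counter where they are.

Things in the scene. Friction and masses are not known exactly. Their poses are not given: they have to be found in the camera images.
- bread: Rigid crisp round flatbread (brown disc, scored on top), 92 mm across, 16 mm thick, 0.12 kg, on the baking sheet near its back lip. Underside flat to 64 mm across, then bevelled up to the full width 6 mm above the bottom, so a blade can enter under its edge. Slippery (friction about 0.35). Origin: centre of its underside, z up.
- sheet: Heavy dark steel baking sheet, fixed: 190 mm (x) by 170 mm (y), floor 8 mm above the counter. Lips 14 mm high above the floor and 6 mm thick along the back (+x) and both sides; no lip along the front (-x), facing the robot. Inner floor: x -95 to +89 mm, y -79 to +79 mm. Bread pushed along +x stops at the back lip. Origin: centre of its underside, z up.
- sheet_floor (a point): Middle of the baking sheet's floor, on its upper face (8 mm above the sheet's origin).
- spatula: Steel spatula, 0.22 kg, standing on its flat blade, handle level in the air. Blade 80 mm long (x), 76 wide (y), 2.5 thick; from its rear a narrow neck climbs to a straight wooden handle along x from -75 to -170 mm, 18 mm wide (y), 20 high (z 40 to 60 mm). Origin: centre of the blade's underside; +x from handle to blade's front edge, z up.
- spatula_grip (a point): Where to grip the spatula: the middle of the handle's section, 100 mm behind and 50 mm above the spatula's origin; fingers close along the spatula's y on 18 mm.
- spatula_edge (a point): Middle of the blade's front edge, on the underside, 40 mm ahead of the spatula's origin.
- plate: Flat round terracotta serving plate without a rim, fixed to the counter, 180 mm across, 12 mm high, top quite flat. Origin: centre of its underside, z up.
- plate_top (a point): Centre of the plate's upper face (12 mm above the plate's origin).
- lid: Domed aluminium steamer lid with a black upright cylindrical knob, 0.18 kg, standing on its open rim. 144 mm across outside, wall 3 mm, inside 138 mm across at the rim, 42 mm high; dome top 45 mm above the rim, flat to 90 mm across. Knob 24 mm in diameter, from 45 to 77 mm above the rim. Origin: centre of the rim's plane (underside), z up.
- lid_knob (a point): On the knob's axis, 67 mm above the lid's rim: a good height for the TCP in a grasp from above.
- turntable: Small wooden turntable, 170 mm across and 24 mm high, with three closed glass spice jars fixed on it (44 mm across, reaching 97 mm above the counter); a bystander. Origin: centre of its underside.
- mug: Empty white enamel mug, 76 mm across, 80 mm tall, handle at its +y; a bystander. Origin: centre of its underside.
- saltbowl: Small blue salt bowl, 72 mm across, 34 mm tall; a bystander. Origin: centre of its underside.
- rollingpin: Short wooden rolling pin lying crosswise, 250 mm long, 44 mm thick, along its own x; a bystander. Origin: under its middle, on the counter.
- slottedspoon: Steel slotted spoon lying flat, its slotted disc 68 mm across, handle 220 mm to its -x; at most 14 mm high; a bystander. Origin: centre of the disc's underside.
There are look-alikes about, which are no part of the job. Of the things like the bread, leave any that is blue; of the rest the larger one is meant.

How it is judged:
On the way, in this order (a step that is already met when the one before it is completed fails the run):
1. the bread is lifted clear of the baking sheet on the spatula's blade (its underside at least 15 mm above the sheet's floor, roughly level) (z of bread in the frame of sheet above 0.023 m and contact force between bread and spatula above 0.2 N and contact force between bread and sheet below 0.02 N and angle between bread's own z axis and vertical below 0.6 rad), for 0.2 s.
2. the bread lies flat, right way up and wholly on the plate (centre within 45 mm of the plate's centre), clear of the spatula (z of bread in the frame of plate between 0.008 and 0.017 m and horizontal distance between bread and plate below 0.045 m and angle between bread's own z axis and vertical below 0.1 rad and contact force between bread and spatula below 0.02 N and linear speed of bread below 0.02 m/s), for 0.2 s.
3. the spatula lies let go with its blade flat on the baking sheet, the bread still on the plate (x of spatula in the frame of sheet between -0.075 and 0.075 m and y of spatula in the frame of sheet between -0.06 and 0.06 m and z of spatula in the frame of sheet between 0.004 and 0.014 m and angle between spatula's own z axis and vertical below 0.1 rad and contact force between spatula and the fingers below 0.05 N and horizontal distance between bread and plate below 0.045 m), for 0.2 s.
At the end, for the whole second after the job is handed in: Bread flat, right way up, within 45 mm of the plate's centre; lid over it, rim flat on the plate (4 mm, 0.06 rad), within 30 mm of plate and bread centres; spatula free, blade flat on the sheet (centre within 75 mm along, 60 mm across); all at rest (all of step 3 and z of bread in the frame of plate between 0.008 and 0.017 m and angle between bread's own z axis and vertical below 0.1 rad and contact force between bread and spatula below 0.02 N and z of lid in the frame of plate between 0.008 and 0.016 m and angle between lid's own z axis and vertical below 0.06 rad and horizontal distance between lid and plate below 0.03 m and horizontal distance between bread and lid below 0.03 m and linear speed of each of bread, spatula, lid below 0.02 m/s); the robot touches nothing.
It fails at once if the gripper or arm touches the bread (contact force between any of the fingers, the arm and bread above 0.5 N).
It fails at once if the bread is dropped (falls freely by some 40 mm) (linear speed of bread above 0.9 m/s and contact force between bread and spatula below 0.01 N).
It fails at once if the lid is dropped (falls freely by some 40 mm) (linear speed of lid above 0.9 m/s and contact force between lid and the fingers below 0.01 N).
It fails at once if a bystander is shifted by more than 40 mm (rolling pin and slotted spoon 50 mm) (distance of any of turntable, mug, saltbowl from where it was at the start of the episode above 0.04 m or distance of any of rollingpin, slottedspoon from where it was at the start of the episode above 0.05 m).
It also fails if it takes over 72 s, if anything falls off the work surface, if the arm or the gripper's body presses on something with over 40 N, if the wrist force passes 120 N, or if a joint passes its speed limit or range.

## Working session

There is one attempt and no reset: what is moved stays moved. The work goes in short steps, Python scripts to look and compute and a tool call to move; the robot and the scene stay as the last step left them, time stands still between calls to the robot, and variables do not carry over. Pictures are saved under pics/ and viewed, on a budget of 10 in all, crops included, one or two more only if the job needs it, and the job is handed in when it is done.

Besides the shell and the picture viewer there is one more tool, called after "Emit:" as a command line: name --argument value ..., lists and objects as JSON in quotes. apply_moves: Moves the arm, as the interface text tells. Its arguments: {"type":"object","properties":{"moves":{"type":"array","items":{"type":"array"}},"claw":{"type":"number"},"grip_force":{"type":"number"}},"required":["moves"]}

```bash
mkdir -p pics; ls; cat > h.py <<'E'
import numpy as np, cv2
from bench import r, imaging
from scipy.spatial.transform import Rotation as R
def grab(n):
    d=imaging.grab_frame(n); return d
def ray(d,u,v):
    K=np.array(d["intrinsics"]); k1=float(d["k1"]); T=np.array(d["T"])
    p=cv2.undistortPoints(np.array([[[u,v]]],float),K,np.array([k1,0,0,0.]))[0,0]
    return T[:3,3],T[:3,:3]@np.array([p[0],-p[1],-1.])
def onz(d,u,v,z):
    o,q=ray(d,u,v); return o+q*(z-o[2])/q[2]
def proj(d,P):
    T=np.array(d["T"]);c=np.linalg.inv(T)@np.append(P,1);x,y=c[0]/-c[2],-c[1]/-c[2]
    s=1+float(d["k1"])*(x*x+y*y);K=np.array(d["intrinsics"])
    return K[0,0]*x*s+K[0,2],K[1,1]*y*s+K[1,2]
E
python3 - <<'E'
from h import *
for n in("top","side"):
    d=grab(n); cv2.imwrite(f"pics/{n}0.png",cv2.resize(d["frame"],(800,600)));np.save(f"{n}0.npy",d,allow_pickle=True)
    print(d["T"],d["intrinsics"],d["k1"])
print(r.get_obs())
E
```

```text
pics
[[ 0.01427228  0.9813305  -0.19179871  0.37656281]
 [-0.99987368  0.012665   -0.00960345 -0.0223082 ]
 [-0.00699503  0.19191155  0.9813873   1.17723283]
 [ 0.          0.          0.          1.        ]] [[403.04952282   0.         252.31600951]
 [  0.         403.04952282 189.64331949]
 [  0.           0.           1.        ]] -0.0686702062123639
[[ 0.66551499  0.55184075 -0.50255506  0.02749173]
 [-0.74625851  0.4795963  -0.46161199 -0.53586935]
 [-0.01371276  0.68224568  0.73099438  0.86882671]
 [ 0.          0.          0.          1.        ]] [[437.16093894   0.         255.65567922]
 [  0.         437.16093894 191.24206906]
 [  0.           0.           1.        ]] -0.15982417730682327
{'clock': 0.1, 'joints': array([-1.38304585,  0.47774466,  0.02235086,  1.55633503, -0.01150878,
        1.10929163, -0.08312001]), 'qvel': array([-4.67454373e-04, -1.81324427e-03,  4.60022406e-04, -2.06170426e-03,
       -5.02332832e-04, -8.93401608e-05, -2.24502318e-03]), 'tau': array([ 4.19596981e-03, -5.97764325e+01,  1.61360085e+00, -2.81958461e+01,
        1.28580045e-02,  4.95609143e-03,  6.88045503e-06]), 'tcp_pos': array([0.19666476, 0.64519885, 0.24911222]), 'orientation': array([-4.63026037e-01, -3.10715376e+00,  2.58466552e-03]), 'contact_force': array([ 0.04539085, -0.15207977, -0.08656327]), 'moment': array([ 0.01279152,  0.00954917, -0.03991448]), 'grip_width': 0.08556381209051027}
```

View pics/top0.png

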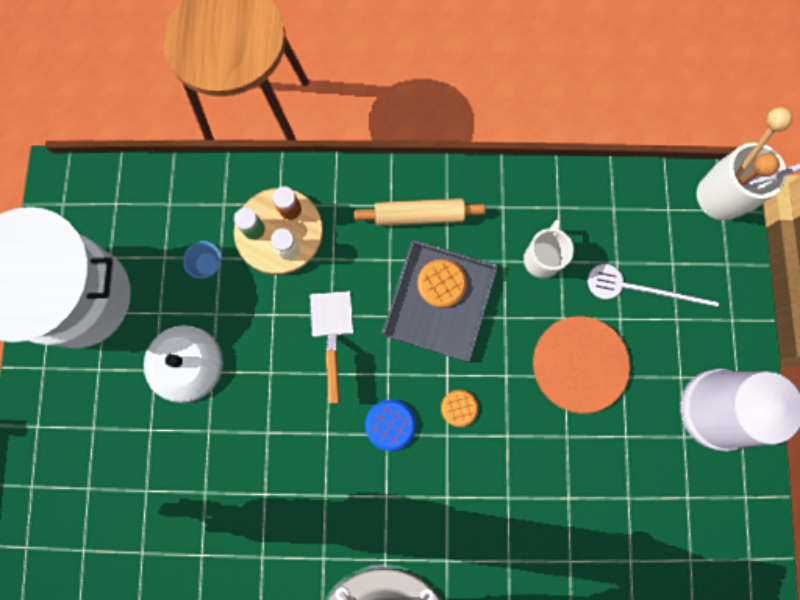

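View pics/side0.png

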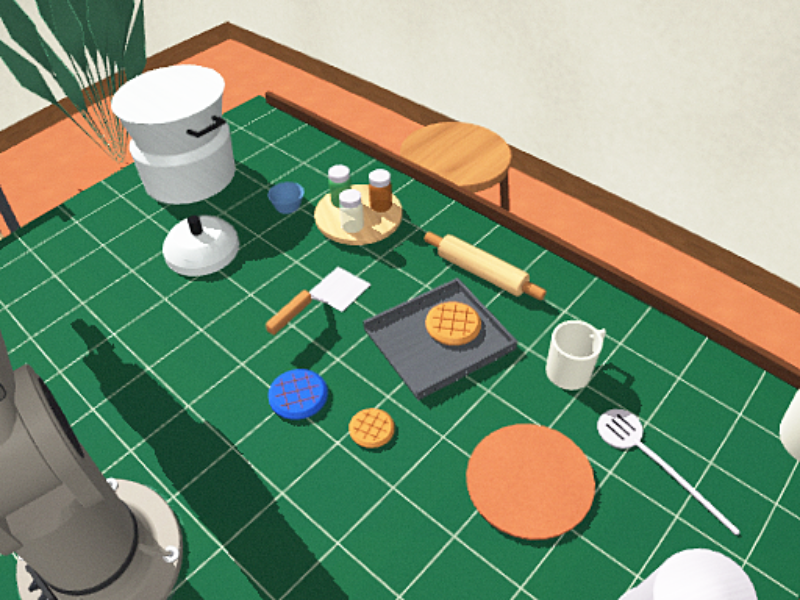

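Picture 1 (top): the candidates for the bread are the large brown disc on the sheet at (441,283), the small brown disc at (459,408), and the blue disc at (389,425). I choose the one on the sheet. The spatula is at (332,314)–(333,400), the lid at (183,364) and the plate at (582,365). Picture 2 (side) agrees: bread (454,322), spatula blade (340,289), plate (530,480), lid (200,245).

```bash
cat > m.py <<'E'
from h import *
def blob(d,lo,hi,c,win=60):
    hsv=cv2.cvtColor(d["frame"],cv2.COLOR_BGR2HSV); m=cv2.inRange(hsv,lo,hi)
    w=np.zeros_like(m); cv2.circle(w,(int(c[0]),int(c[1])),win,255,-1); m&=w
    m=cv2.morphologyEx(m,cv2.MORPH_CLOSE,np.ones((3,3)))
    cs,_=cv2.findContours(m,cv2.RETR_EXTERNAL,cv2.CHAIN_APPROX_NONE)
    return max(cs,key=cv2.contourArea)[:,0,:].astype(float)
def pts(d,c,z): return np.array([onz(d,u,v,z)[:2] for u,v in c])
def circ(P):
    (c,rad)=cv2.minEnclosingCircle(P.astype(np.float32)); A=np.c_[2*P,np.ones(len(P))]
    s=np.linalg.lstsq(A,(P**2).sum(1),rcond=None)[0]; return s[:2],2*np.sqrt(s[2]+s[:2]@s[:2])
E
python3 - <<'E'
from m import *
S=1.5625
T=np.load("top0.npy",allow_pickle=True).item(); D=np.load("side0.npy",allow_pickle=True).item()
for n,p in dict(bread=(441,283),sheet=(440,330),blade=(332,314),handle=(333,380),plate=(582,365),lid=(183,375),gnd=(400,500)).items():
    print(n,cv2.cvtColor(T["frame"],cv2.COLOR_BGR2HSV)[int(p[1]/S),int(p[0]/S)])
spec=dict(bread=((5,120,100),(25,255,255),(441,283),(454,322),25,.019),plate=((0,120,60),(14,255,255),(582,365),(530,480),60,.012))
for n,(lo,hi,a,b,w,z) in spec.items():
  for d,c in((T,a),(D,b)):
    k=blob(d,lo,hi,np.array(c)/S,w if d is T else w+10); print(n,circ(pts(d,k,z)),len(k))
lo,hi=(0,0,0),(179,90,110)
lo,hi=(100,20,30),(130,110,130)
for d,c in((T,(440,300)),(D,(440,340))):
    k=blob(d,lo,hi,np.array(c)/S,58 if d is T else 55); 
    P=pts(d,k,.022); print("sheet",cv2.minAreaRect((P*1000).astype(np.float32)))
for d,c,h in((T,(332,314),(333,380)),(D,(340,289),(290,312))):
    k=blob(d,(0,0,150),(179,60,255),np.array(c)/S,22 if d is T else 26);P=pts(d,k,.0025)
    print("blade",cv2.minAreaRect((P*1000).astype(np.float32)),cv2.boxPoints(cv2.minAreaRect((P*1000).astype(np.float32))).round().tolist())
    k=blob(d,(5,100,80),(25,255,255),np.array(h)/S,22);P=pts(d,k,.06)
    print("handle",cv2.minAreaRect((P*1000).astype(np.float32)))
# knob
for d,c in((T,(175,361)),(D,(195,226))):
    k=blob(d,(0,0,0),(179,255,60),np.array(c)/S,12); print("knob px",k.min(0),k.max(0)); 
    k=blob(d,(0,0,120),(179,40,255),np.array((183,375) if d is T else (200,248))/S,34); print("lid px",cv2.boundingRect(k.astype(np.int32)), [circ(pts(d,k,z)) for z in(.0,.025)])
for n,b in(("top",T),):
    cv2.imwrite("pics/crop.png",cv2.resize(b["frame"][140:260,80:420],(800,282),interpolation=cv2.INTER_CUBIC))
E
```

```text
bread [ 13 190 212]
sheet [116  34 120]
blade [135   8 248]
handle [ 14 160 234]
plate [ 10 165 235]
lid [105   2 252]
gnd [ 78 196  61]
bread (array([ 0.63058497, -0.0992401 ]), np.float64(0.0897594678363974)) 86
bread (array([ 0.62968408, -0.1007111 ]), np.float64(0.09104992842191419)) 90
plate (array([ 0.48169329, -0.35954823]), np.float64(0.17767174437965522)) 173
plate (array([ 0.48073381, -0.35996457]), np.float64(0.17812014401545362)) 219
sheet ((598.2369384765625, -96.26057434082031), (167.46131896972656, 189.83482360839844), 73.11249542236328)
sheet ((593.8177490234375, -101.13801574707031), (179.20159912109375, 194.5855255126953), 72.92802429199219)
blade ((571.3442993164062, 108.22781372070312), (107.66388702392578, 103.30351257324219), 35.36702346801758) [[498.0, 119.0], [557.0, 35.0], [645.0, 97.0], [585.0, 182.0]]
handle ((450.42877197265625, 97.68928527832031), (92.01066589355469, 19.57862091064453), 5.3244805335998535)
blade ((570.9268188476562, 122.53913879394531), (87.60120391845703, 142.28146362304688), 9.795867919921875) [[516.0, 185.0], [540.0, 45.0], [626.0, 60.0], [602.0, 200.0]]
handle ((447.10894775390625, 91.85511779785156), (100.53462219238281, 28.112516403198242), 5.038915157318115)
knob px [106. 227.] [116. 234.]
lid px (92, 208, 50, 50) [(array([0.47310713, 0.38902713]), np.float64(0.1433606036840025)), (array([0.4710569 , 0.38029191]), np.float64(0.14031616337715833))]
knob px [115. 137.] [129. 150.]
lid px (104, 138, 49, 39) [(array([0.47853902, 0.39583899]), np.float64(0.1521224860919308)), (array([0.46556038, 0.3690296 ]), np.float64(0.14774524707791992))]
```

View pics/crop.png

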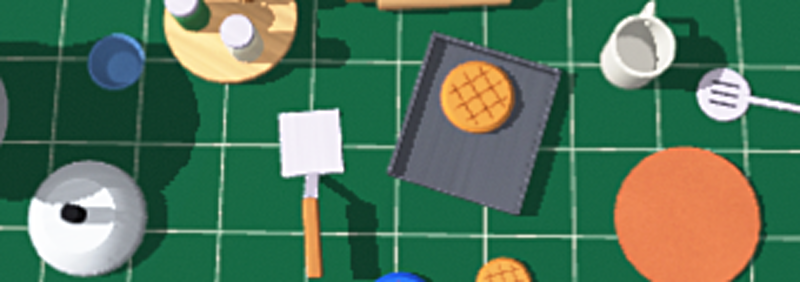

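The crop confirms it: the large brown scored disc (477,97) is on the sheet, and the sheet's open front is towards the robot. Next I refine the spatula, knob and sheet.

```bash
python3 - <<'E'
from m import *
S=1.5625
T=np.load("top0.npy",allow_pickle=True).item(); D=np.load("side0.npy",allow_pickle=True).item()
for d,c in((T,(332,314)),(D,(342,289))):
    hsv=cv2.cvtColor(d["frame"],cv2.COLOR_BGR2HSV);m=cv2.inRange(hsv,(0,0,190),(179,40,255))
    m=cv2.morphologyEx(m,cv2.MORPH_OPEN,np.ones((9,9)));n,l,s,_=cv2.connectedComponentsWithStats(m)
    L=l[int(c[1]/S),int(c[0]/S)];k=np.argwhere(l==L)[:,::-1];P=pts(d,k,.0025)
    print("blade",L,P.mean(0),cv2.minAreaRect((P*1000).astype(np.float32)))
o=[]
for d,c in((T,(175,361)),(D,(195,226))):
    k=blob(d,(0,0,0),(179,255,60),np.array(c)/S,12);M=cv2.moments(k.astype(np.float32)); u,v=M['m10']/M['m00'],M['m01']/M['m00'];o.append(ray(d,u,v)); print(u,v)
(a,p),(b,q)=o; A=np.c_[p,-q]; s=np.linalg.lstsq(A,b-a,rcond=None)[0]; print("knob",a+p*s[0],b+q*s[1])
# sheet corners
k=blob(T,(100,20,30),(130,110,130),np.array((440,300))/S,58); bx=cv2.approxPolyDP(k.astype(np.int32),5,True)[:,0,:];print(bx.tolist())
for u,v in bx: print(onz(T,u,v,.022)[:2].round(4),onz(T,u,v,.008)[:2].round(4))
print(R.from_rotvec(r.get_obs()["orientation"]).as_matrix().round(3))
E
```

```text
blade 7 [0.57308513 0.10930895] ((573.341796875, 109.45063781738281), (78.48490142822266, 74.34036254882812), 2.258960723876953)
blade 6 [0.57215122 0.10956546] ((573.0231323242188, 109.44070434570312), (81.70283508300781, 77.09268188476562), 6.806085586547852)
111.0204081632653 230.62244897959184
124.1554054054054 143.35585585585585
knob [0.47227088 0.38053078 0.06634812] [0.47187966 0.38076542 0.0663995 ]
[[264, 154], [245, 213], [300, 230], [317, 170]]
[ 0.7108 -0.0442] [ 0.7148 -0.0445]
[0.5333 0.0091] [0.5352 0.0095]
[ 0.4862 -0.1494] [ 0.4876 -0.1509]
[ 0.6639 -0.201 ] [ 0.6673 -0.2032]
[[-0.957  0.292 -0.   ]
 [ 0.292  0.957 -0.002]
 [-0.    -0.002 -1.   ]]
```

Emit:
apply_moves --moves '[[[-28,-29,0],1.2],[[-28,-29,0],1.2],[[-28,-29,0],1.2],[[-28,-29,0],1.2],[[-28,-29,0],1.2],[[-28,-29,0],1.2],[[-28,-29,0],1.2],[[-28,-29,0],1.2],[[-28,-29,0],1.2],[[-28,-29,0],1.2]]' --claw 1

```text
clock: 0.93
tcp_pos: [0.3813, 0.2825, 0.2499]
orientation: [2.148, 2.292, -0.001]
contact_force: [1.2, 0.3, 0.0]
grip_width: 0.0852
```

```bash
cat >> h.py <<'E'
def plan(x,y,z,yaw):
    "world target of TCP, yaw (deg) of tool x -> shift cm, roll; spatula yaw = tool x yaw"
    o=r.get_obs(); M=R.from_rotvec(o["orientation"]).as_matrix(); cy=np.degrees(np.arctan2(M[1,0],M[0,0]))
    s=M.T@(np.array([x,y,z])-o["tcp_pos"])*100; a=-np.radians((yaw-cy+180)%360-180)
    print("t %.2f tcp"%o["clock"],o["tcp_pos"].round(4),"yaw %.2f"%cy,"tilt %.4f"%np.arccos(-M[2,2]),"F",o["contact_force"].round(2),"w %.4f"%o["grip_width"])
    print("shift",s.round(2),"roll %.3f"%a,"j",o["joints"].round(2))
E
python3 -c "
from h import *
plan(.4734,.1003,.16,5.3)"
```

```text
t 0.93 tcp [0.3813 0.2825 0.2499] yaw 93.74 tilt 0.0010 F [1.17 0.31 0.04] w 0.0852
shift [-18.77   8.01   9.  ] roll 1.543 j [-1.11  0.14  0.38  2.04 -0.06  0.97 -0.63]
```

Emit:
apply_moves --moves '[[[-18.8,8.0,4],1.2],[[-18.8,8.0,4],1.2],[[-18.8,8.0,4],1.2],[[-18.8,8.0,4],1.2],[[-18.8,8.0,4],1.2],[[-18.8,8.0,4],1.2],[[-18.8,8.0,4],1.2],[[-18.8,8.0,4],1.2],[[-18.8,8.0,4],1.2],[[-18.8,8.0,4],1.2]]'

```text
clock: 1.77
tcp_pos: [0.4737, 0.105, 0.2097]
orientation: [3.066, 0.684, -0.001]
contact_force: [-0.7, -0.5, -0.6]
grip_width: 0.0854
```

```bash
python3 -c "
from h import *
plan(.4734,.1003,.12,5.3)"
```

```text
t 1.77 tcp [0.4737 0.105  0.2097] yaw 25.16 tilt 0.0006 F [-0.67 -0.5  -0.55] w 0.0854
shift [-0.22  0.41  8.97] roll 0.347 j [-0.95  0.25  0.71  2.08 -0.21  0.89 -1.25]
```

Emit:
apply_moves --moves '[[[0,0,3],0.12],[[0,0,6],0.24],[[0,0,9],0.347],[[0,0,9],0.347],[[0,0,9],0.347]]'

```text
clock: 2.18
tcp_pos: [0.4728, 0.1046, 0.1192]
orientation: [3.135, 0.159, -0.005]
contact_force: [0.7, -0.1, 0.4]
grip_width: 0.0857
```

```bash
python3 - <<'E'
from h import *
plan(.4734,.1003,.05,5.3)
d=grab("side");cv2.imwrite("pics/a.png",cv2.resize(d["frame"][100:292,96:352],(800,600)))
E
```

```text
t 2.18 tcp [0.4728 0.1046 0.1192] yaw 5.82 tilt 0.0041 F [ 0.69 -0.05  0.38] w 0.0857
shift [0.04 0.42 6.92] roll 0.009 j [-0.9   0.42  0.69  2.15 -0.41  0.7  -1.4 ]
```

View pics/a.png

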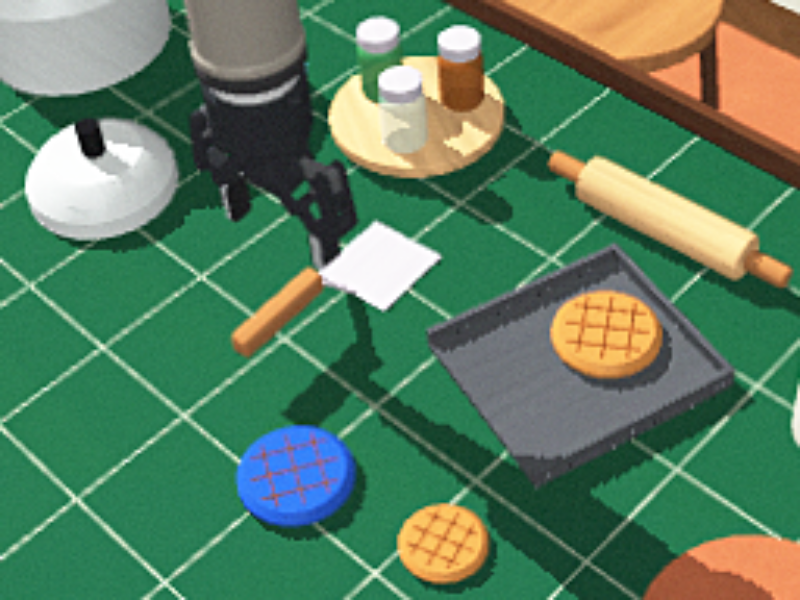

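Picture 4 shows the gripper above the handle, its jaws straddling it at about (280,200) and (320,240). I lower and grip.

Emit:
apply_moves --moves '[[[0,0.4,2.5],0.01],[[0,0.4,5],0.01],[[0,0.4,6.5],0.01],[[0,0.4,6.9],0.01],[[0,0.4,6.9],0.01]]'

```text
clock: 2.65
tcp_pos: [0.475, 0.1014, 0.0519]
orientation: [-3.138, -0.142, -0.001]
contact_force: [-0.1, 0.7, -0.5]
grip_width: 0.0852
```

Emit:
apply_moves --moves '[[[0,0,0],0],[[0,0,0],0],[[0,0,0],0],[[0,0,0],0],[[0,0,0],0],[[0,0,0],0],[[0,0,0],0],[[0,0,0],0]]' --claw 0 --grip_force 110

```text
clock: 3.32
tcp_pos: [0.4744, 0.1013, 0.0514]
orientation: [-3.138, -0.139, -0.0]
contact_force: [-3.3, -0.3, 5.9]
grip_width: 0.0162
```

```bash
python3 - <<'E'
from h import *
plan(.4734,.1003,.05,5.3)
E
```

```text
t 3.32 tcp [0.4744 0.1013 0.0514] yaw 5.08 tilt 0.0005 F [-3.27 -0.31  5.85] w 0.0162
shift [-0.11  0.09  0.14] roll -0.004 j [-0.79  0.54  0.57  2.18 -0.55  0.56 -1.3 ]
```

Emit:
apply_moves --moves '[[[0,0,-1],0],[[0,0,-3],0],[[0,0,-5],0],[[0,0,-7],0],[[0,0,-8],0],[[0,0,-8],0]]'

```text
clock: 3.82
tcp_pos: [0.4754, 0.1016, 0.1329]
orientation: [-3.137, -0.14, -0.005]
contact_force: [0.5, -0.3, -2.8]
grip_width: 0.0159
```

```bash
python3 - <<'E'
from h import *
plan(.4375,-.0416,.13,-16.8)
E
```

```text
t 3.82 tcp [0.4754 0.1016 0.1329] yaw 5.09 tilt 0.0035 F [ 0.55 -0.32 -2.78] w 0.0159
shift [-5.04 13.92  0.25] roll 0.382 j [-0.92  0.4   0.72  2.14 -0.4   0.73 -1.42]
```

Emit:
apply_moves --moves '[[[-0.5,1.5,0],0.06],[[-1.5,4,0],0.14],[[-2.6,7,0],0.22],[[-3.6,10,0],0.3],[[-4.6,12.6,0],0.36],[[-5,13.9,0.2],0.382],[[-5,13.9,0.2],0.382],[[-5,13.9,0.2],0.382]]'

```text
clock: 4.48
tcp_pos: [0.4357, -0.0424, 0.1282]
orientation: [3.107, -0.463, -0.003]
contact_force: [0.1, 0.3, -2.9]
grip_width: 0.0159
```

```bash
python3 - <<'E'
from h import *
plan(.4375,-.0416,.066,-16.8)
d=grab("top");np.save("top1.npy",d,allow_pickle=True);s=grab("side");np.save("side1.npy",s,allow_pickle=True)
a=cv2.resize(d["frame"][130:250,190:350],(400,300));b=cv2.resize(s["frame"][150:270,190:350],(400,300))
cv2.imwrite("pics/b.png",np.vstack([a,b]))
E
```

```text
t 4.48 tcp [ 0.4357 -0.0424  0.1282] yaw -16.95 tilt 0.0019 F [ 0.08  0.26 -2.9 ] w 0.0159
shift [ 0.16 -0.14  6.22] roll -0.003 j [-0.74  0.37  0.85  2.25 -0.43  0.69 -1.45]
```

View pics/b.png

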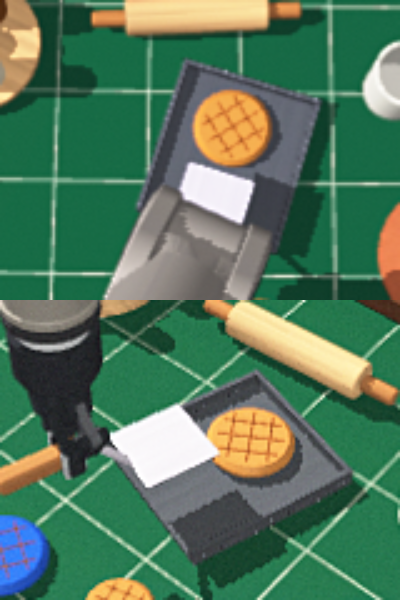

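Picture 5 (top half, then side half): the blade (215,192) is square to the sheet and lined up with the bread (230,128), hovering about 75 mm up. I lower it.

Emit:
apply_moves --moves '[[[0.1,-0.1,1.5],0],[[0.1,-0.1,3.5],0],[[0.1,-0.1,5.2],0],[[0.1,-0.1,6.2],0],[[0.1,-0.1,6.4],0],[[0.1,-0.1,6.5],0],[[0.1,-0.1,6.6],0],[[0.1,-0.1,6.6],0]]'

```text
clock: 5.25
tcp_pos: [0.4386, -0.0406, 0.0634]
orientation: [-3.108, 0.458, -0.001]
contact_force: [0.1, -0.3, -2.3]
grip_width: 0.0163
```

```bash
python3 - <<'E'
from h import *
plan(.4375,-.0416,.0590,-16.8)
E
```

```text
t 5.25 tcp [ 0.4386 -0.0406  0.0634] yaw -16.75 tilt 0.0009 F [ 0.09 -0.28 -2.34] w 0.0163
shift [-0.08  0.13  0.44] roll 0.001 j [-0.6   0.49  0.68  2.28 -0.6   0.55 -1.31]
```

Emit:
apply_moves --moves '[[[0,0.1,0.2],0],[[0,0.1,0.2],0],[[0,0.1,0.3],0],[[0,0.1,0.3],0]]'

```text
clock: 5.58
tcp_pos: [0.438, -0.0419, 0.0601]
orientation: [-3.108, 0.459, -0.001]
contact_force: [-0.4, 0.1, -2.1]
grip_width: 0.0162
```

Emit:
apply_moves --moves '[[[0,0,0.1],0],[[0,0,0.1],0]]'

```text
clock: 5.75
tcp_pos: [0.4377, -0.0418, 0.0592]
orientation: [-3.107, 0.459, 0.0]
contact_force: [-3.5, 1.4, 6.1]
grip_width: 0.0163
```

Emit:
apply_moves --moves '[[[0,0,0.1],0],[[0,0,0.1],0]]'

```text
clock: 5.92
tcp_pos: [0.4373, -0.0417, 0.0584]
orientation: [-3.107, 0.459, 0.002]
contact_force: [-6.6, 3.3, 15.7]
grip_width: 0.0163
```

Emit:
apply_moves --moves '[[[0.5,0,-0.04],0],[[1.2,0,-0.04],0],[[2,0,-0.04],0],[[2.8,0,-0.04],0],[[3.6,0,-0.04],0],[[4.4,0,-0.04],0],[[5,0,-0.04],0],[[5,0,-0.04],0]]'

```text
clock: 6.58
tcp_pos: [0.486, -0.0565, 0.0585]
orientation: [-3.108, 0.459, 0.001]
contact_force: [-0.9, 0.2, -2.4]
grip_width: 0.0157
```

```bash
python3 - <<'E'
from h import *
plan(.4375+.1*.957,-.0416-.1*.289,.0590,-16.8)
E
```

```text
t 6.58 tcp [ 0.486  -0.0565  0.0585] yaw -16.80 tilt 0.0005 F [-0.89  0.16 -2.39] w 0.0157
shift [ 4.92 -0.02 -0.05] roll -0.000 j [-0.53  0.56  0.66  2.17 -0.62  0.6  -1.28]
```

Emit:
apply_moves --moves '[[[0,0,0.08],0],[[0,0,0.08],0]]'

```text
clock: 6.75
tcp_pos: [0.4856, -0.0563, 0.0578]
orientation: [-3.107, 0.459, -0.0]
contact_force: [-3.3, 0.4, 6.7]
grip_width: 0.0159
```

```bash
python3 - <<'E'
from h import *
plan(.4375+.1*.957,-.0416-.1*.289,.0590,-16.8)
d=grab("top");s=grab("side")
a=cv2.resize(d["frame"][130:250,190:350],(400,300),interpolation=2);b=cv2.resize(s["frame"][160:250,210:330],(800,600),interpolation=2)
cv2.imwrite("pics/c.png",b)
E
```

```text
t 6.75 tcp [ 0.4856 -0.0563  0.0578] yaw -16.81 tilt 0.0006 F [-3.33  0.37  6.73] w 0.0159
shift [ 4.97 -0.02 -0.12] roll -0.000 j [-0.53  0.56  0.66  2.17 -0.62  0.6  -1.28]
```

View pics/c.png

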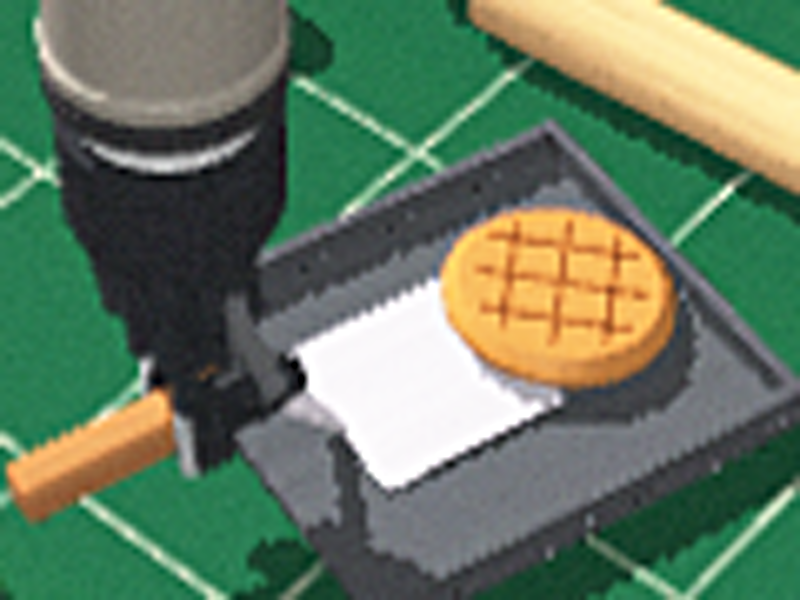

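Picture 6: the blade's front edge (from 440,280 to 560,400) is already under the near edge of the bread (560,300). The blade lies flat on the floor. I continue.

Emit:
apply_moves --moves '[[[0.5,0,0],0],[[1.2,0,0],0],[[2,0,0],0],[[2.8,0,0],0],[[3.6,0,0],0],[[4.2,0,0],0],[[4.2,0,0],0]]'

```text
clock: 7.43
tcp_pos: [0.5215, -0.0677, 0.058]
orientation: [-3.104, 0.46, 0.014]
contact_force: [-16.0, 4.7, 23.3]
grip_width: 0.0163
```

```bash
cat > meas.py <<'E'
from m import *
def bread(z,c,w=45):
    out=[]
    for n in("top","side"):
        d=grab(n)
        u,v=proj(d,np.array([c[0],c[1],z])); k=blob(d,(8,110,100),(25,255,255),(u,v),w); out.append(circ(pts(d,k,z)))
        print(n,[np.round(q,4) for q in out[-1]])
    return out
E
python3 - <<'E'
from meas import *
plan(.4375+.1*.957,-.0416-.1*.289,.0590,-16.8)
for z in(.019,.0215): bread(z,(.64,-.1),25)
d=grab("side")
cv2.imwrite("pics/d.png",cv2.resize(d["frame"][160:250,210:330],(800,600),interpolation=2))
E
```

```text
t 7.43 tcp [ 0.5215 -0.0677  0.058 ] yaw -16.84 tilt 0.0097 F [-15.99   4.73  23.34] w 0.0163
shift [ 1.2  -0.07 -0.11] roll -0.001 j [-0.49  0.61  0.66  2.08 -0.61  0.66 -1.28]
top [array([ 0.6569, -0.1182]), np.float64(0.0633)]
side [array([ 0.6426, -0.1057]), np.float64(0.0921)]
top [array([ 0.6562, -0.118 ]), np.float64(0.0632)]
side [array([ 0.6408, -0.107 ]), np.float64(0.0918)]
```

View pics/d.png

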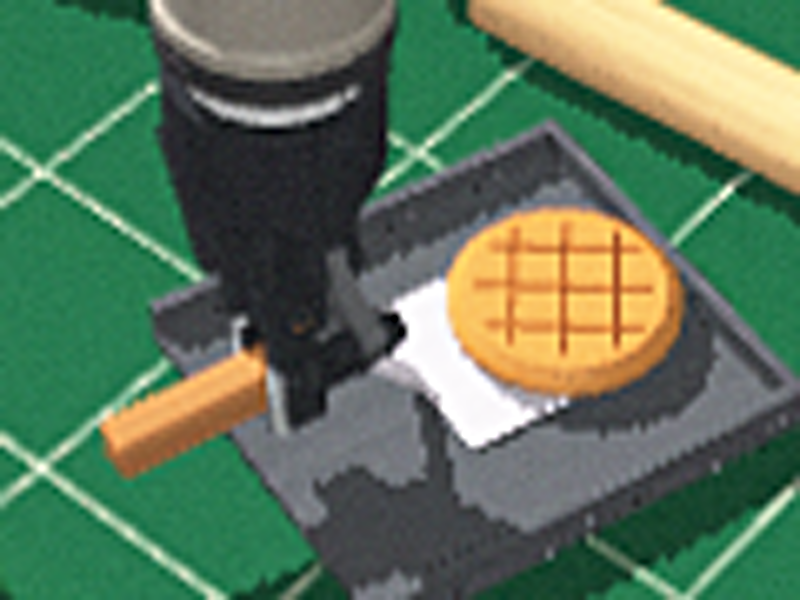

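Picture 7: the bread (565,300) is against the back lip and the blade is more than half under it. The down-pressure has grown to 23 N, so I ease it by 1 mm and push the rest of the way.

Emit:
apply_moves --moves '[[[0,0,-0.12],0],[[0.3,0,-0.12],0],[[0.7,0,-0.12],0],[[1.0,0,-0.12],0],[[1.2,0,-0.12],0],[[1.2,0,-0.12],0]]'

```text
clock: 8.18
tcp_pos: [0.538, -0.0721, 0.0586]
orientation: [3.108, -0.459, 0.001]
contact_force: [-0.0, 1.2, -2.0]
grip_width: 0.0157
```

```bash
python3 - <<'E'
from h import *
plan(.4375+.1*.957,-.0416-.1*.289,.0590,-16.8)
E
```

```text
t 8.18 tcp [ 0.538  -0.0721  0.0586] yaw -16.79 tilt 0.0008 F [-0.05  1.2  -1.97] w 0.0157
shift [-0.51 -0.02 -0.04] roll 0.000 j [-0.48  0.63  0.66  2.05 -0.61  0.67 -1.28]
```

Emit:
apply_moves --moves '[[[0,0,-0.2],0],[[0,0,-0.6],0],[[0,0,-1.1],0],[[0,0,-1.7],0],[[0,0,-2.4],0],[[0,0,-3.1],0],[[0,0,-3.8],0],[[0,0,-4.3],0],[[0,0,-4.5],0],[[0,0,-4.5],0]]'

```text
clock: 9.02
tcp_pos: [0.5377, -0.072, 0.1045]
orientation: [-3.108, 0.459, -0.002]
contact_force: [0.1, 0.8, -4.1]
grip_width: 0.0165
```

```bash
python3 - <<'E'
from meas import *
plan(.4375+.1*.957,-.0416-.1*.289,.0590,-16.8)
bread(.066,(.64,-.1),25)
d=grab("side")
cv2.imwrite("pics/e.png",cv2.resize(d["frame"][130:250,200:360],(800,600),interpolation=2))
E
```

```text
t 9.02 tcp [ 0.5377 -0.072   0.1045] yaw -16.79 tilt 0.0011 F [ 0.14  0.78 -4.14] w 0.0165
shift [-0.48 -0.01  4.54] roll 0.000 j [-0.54  0.56  0.73  2.03 -0.54  0.75 -1.33]
top [array([ 0.6644, -0.1199]), np.float64(0.046)]
side [array([ 0.6406, -0.108 ]), np.float64(0.0914)]
```

View pics/e.png

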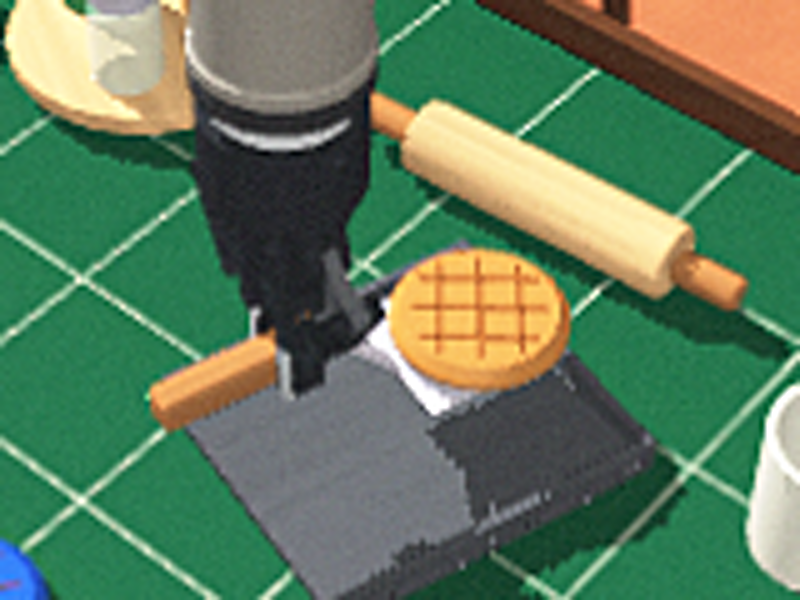

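Picture 8: the bread (480,315) sits level on the blade, clear of the sheet. It is about 109 mm ahead of the TCP and 31 mm short of the blade tip. I carry it to the plate and plan a release with the blade just above the plate: a gentle run forward, then a quick pull back.

```bash
python3 - <<'E'
from h import *
plan(.349,-.403,.15,20)
E
```

```text
t 9.17 tcp [ 0.5371 -0.0719  0.1035] yaw -16.79 tilt 0.0005 F [-0.13  0.08 -3.74] w 0.0158
shift [-8.45 37.13 -4.64] roll -0.642 j [-0.54  0.56  0.73  2.03 -0.55  0.75 -1.33]
```

Emit:
apply_moves --moves '[[[0,0.2,-0.8],0],[[-0.1,0.6,-2],0],[[-0.3,1.3,-3.2],-0.02],[[-0.6,2.5,-4.2],-0.05],[[-1,4.2,-4.6],-0.08],[[-1.4,6,-4.6],-0.11],[[-1.8,7.9,-4.6],-0.14],[[-2.2,9.8,-4.6],-0.17],[[-2.6,11.4,-4.6],-0.2],[[-2.8,12.3,-4.6],-0.21]]'

```text
clock: 10.0
tcp_pos: [0.4733, -0.1848, 0.1512]
orientation: [3.138, -0.132, 0.002]
contact_force: [-0.1, 0.1, -3.0]
grip_width: 0.0162
```

```bash
python3 - <<'E'
from h import *
plan(.349,-.403,.15,20)
E
```

```text
t 10.00 tcp [ 0.4733 -0.1848  0.1512] yaw -4.84 tilt 0.0014 F [-0.08  0.14 -3.02] w 0.0162
shift [-10.55  22.79   0.13] roll -0.433 j [-0.36  0.42  0.76  2.08 -0.4   0.79 -1.  ]
```

Emit:
apply_moves --moves '[[[-0.4,0.9,0],-0.02],[[-1.1,2.3,0],-0.05],[[-2,4.2,0],-0.09],[[-2.9,6.2,0],-0.13],[[-3.8,8.2,0],-0.17],[[-4.7,10.2,0],-0.2],[[-5.6,12.1,0],-0.23],[[-6.3,13.6,0],-0.26],[[-6.8,14.5,0],-0.28],[[-7,15,0],-0.29]]'

```text
clock: 10.83
tcp_pos: [0.3909, -0.3279, 0.1511]
orientation: [3.123, 0.321, 0.001]
contact_force: [-1.0, 0.1, -3.5]
grip_width: 0.0162
```

```bash
python3 - <<'E'
from h import *
plan(.349,-.403,.10,20)
E
```

```text
t 10.83 tcp [ 0.3909 -0.3279  0.1511] yaw 11.72 tilt 0.0019 F [-1.05  0.1  -3.45] w 0.0162
shift [-5.63  6.49  5.12] roll -0.144 j [ 0.02  0.4   0.69  2.07 -0.36  0.78 -0.43]
```

Emit:
apply_moves --moves '[[[-0.4,0.5,0],-0.01],[[-1.3,1.5,0.3],-0.03],[[-2.4,2.8,0.9],-0.06],[[-3.5,4.1,1.8],-0.09],[[-4.5,5.2,2.8],-0.12],[[-5.2,6.0,3.8],-0.134],[[-5.5,6.4,4.5],-0.144],[[-5.6,6.5,5],-0.144],[[-5.6,6.5,5.1],-0.144],[[-5.6,6.5,5.1],-0.144]]'

```text
clock: 11.67
tcp_pos: [0.3517, -0.4, 0.0988]
orientation: [-3.093, -0.549, 0.0]
contact_force: [0.0, -0.7, -4.0]
grip_width: 0.016
```

```bash
python3 - <<'E'
from meas import *
plan(.349,-.403,.0648,20)
bread(.062,(.453,-.37),40)
d=grab("side")
cv2.imwrite("pics/f.png",cv2.resize(d["frame"][200:380,230:470],(800,600),interpolation=2))
E
```

```text
t 11.67 tcp [ 0.3517 -0.4     0.0988] yaw 20.14 tilt 0.0005 F [ 0.03 -0.72 -3.97] w 0.0160
shift [-0.35  0.2   3.4 ] roll 0.002 j [ 0.28  0.51  0.58  2.05 -0.43  0.7  -0.08]
top [array([ 0.4787, -0.3459]), np.float64(0.1622)]
side [array([ 0.4803, -0.4193]), np.float64(0.074)]
```

View pics/f.png

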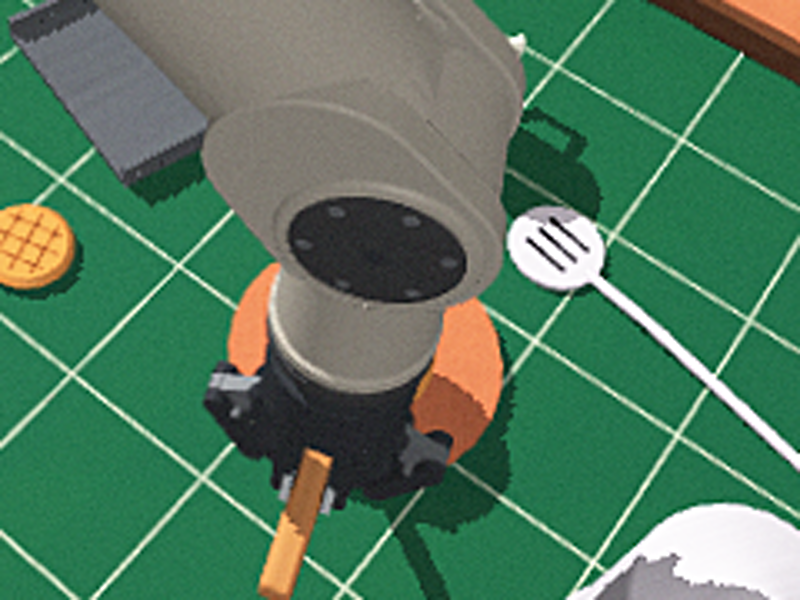

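Picture 9: the arm hides the bread over the plate. The handle is at (290,530), and Fz of −4.0 N says the bread is still aboard. I lower it.

Emit:
apply_moves --moves '[[[-0.2,0.2,0.4],0],[[-0.2,0.2,1.1],0],[[-0.2,0.2,1.9],0],[[-0.2,0.2,2.6],0],[[-0.2,0.2,3.1],0],[[-0.2,0.2,3.3],0],[[-0.2,0.2,3.4],0],[[-0.2,0.2,3.4],0]]'

```text
clock: 12.48
tcp_pos: [0.35, -0.403, 0.0645]
orientation: [-3.093, -0.548, 0.001]
contact_force: [0.3, 0.9, -3.4]
grip_width: 0.0163
```

Emit:
apply_moves --moves '[[[0,0,0.1],0],[[0,0,0.1],0]]'

```text
clock: 12.65
tcp_pos: [0.3502, -0.4032, 0.0639]
orientation: [3.093, 0.548, 0.0]
contact_force: [0.9, -0.4, -3.5]
grip_width: 0.0162
```

Emit:
apply_moves --moves '[[[0,0,0.08],0],[[0,0,0.08],0]]'

```text
clock: 12.82
tcp_pos: [0.3502, -0.403, 0.0631]
orientation: [3.093, 0.548, 0.0]
contact_force: [-0.6, -0.3, -4.1]
grip_width: 0.0161
```

Emit:
apply_moves --moves '[[[0.4,0,0],0],[[1.4,0,0],0],[[3.0,0,0],0],[[-11,0,0],0],[[-11,0,0],0],[[-11,0,0],0],[[-11,0,0],0],[[-11,0,0],0],[[-11,0,0],0]]'

```text
clock: 13.57
tcp_pos: [0.247, -0.4414, 0.0633]
orientation: [3.093, 0.545, 0.001]
contact_force: [0.7, -0.4, -1.9]
grip_width: 0.0162
```

```bash
python3 - <<'E'
from meas import *
plan(.349,-.403,.0648,20)
d=grab("side");t=grab("top");np.save("s2.npy",d,allow_pickle=True);np.save("t2.npy",t,allow_pickle=True)
cv2.imwrite("pics/g.png",np.hstack([cv2.resize(d["frame"][200:380,250:430],(400,400),interpolation=2),cv2.resize(t["frame"][160:320,290:450],(400,400),interpolation=2)]))
E
```

```text
t 13.57 tcp [ 0.247  -0.4414  0.0633] yaw 19.98 tilt 0.0011 F [ 0.72 -0.37 -1.86] w 0.0162
shift [10.89 -0.12 -0.14] roll -0.000 j [ 0.52  0.53  0.53  2.13 -0.47  0.6   0.16]
```

View pics/g.png

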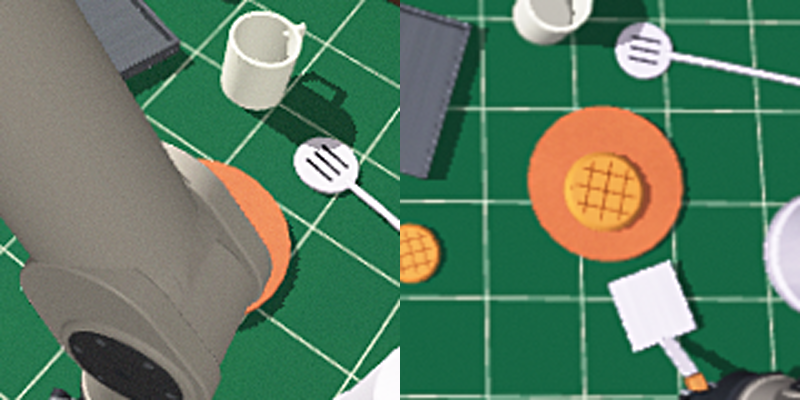

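Picture 10: the bread lies flat on the plate, near its centre (605,190 against 605,183). The spatula (655,305) is clear. I return the spatula to the sheet.

Emit:
apply_moves --moves '[[[0,0,-3],0],[[0,0,-6],0],[[0,0,-9],0],[[0,0,-9],0]]'

```text
clock: 14.0
tcp_pos: [0.2503, -0.4432, 0.1577]
orientation: [3.086, 0.551, 0.007]
contact_force: [0.7, -1.7, -1.6]
grip_width: 0.0159
```

```bash
python3 - <<'E'
from meas import *
t=np.load("t2.npy",allow_pickle=True).item()
u,v=proj(t,np.array([.475,-.364,.024]))
hsv=cv2.cvtColor(t["frame"],cv2.COLOR_BGR2HSV);print(hsv[int(v)-18:int(v)+20:3,int(u)].tolist())
k=blob(t,(12,100,60),(25,255,255),(u,v),26);print(circ(pts(t,k,.026)))
plan(.5028,-.0676,.15,-16.8)
E
```

```text
[[10, 166, 232], [9, 165, 237], [15, 184, 217], [13, 195, 201], [15, 185, 230], [17, 172, 247], [17, 171, 246], [15, 180, 234], [18, 171, 245], [15, 182, 230], [17, 169, 245], [17, 172, 243], [11, 176, 211]]
(array([ 0.47048089, -0.35192057]), np.float64(0.08973755775511302))
t 14.00 tcp [ 0.2503 -0.4432  0.1577] yaw 20.24 tilt 0.0085 F [ 0.74 -1.7  -1.57] w 0.0159
shift [ 36.68 -26.51   0.68] roll 0.647 j [ 0.4   0.38  0.66  2.07 -0.33  0.78  0.04]
```

Emit:
apply_moves --moves '[[[3,-2.2,0],0.05],[[6.5,-4.7,0],0.11],[[10,-7.2,0],0.18],[[13.5,-9.7,0],0.25],[[17,-12.2,0],0.32],[[20.5,-14.7,0.2],0.39],[[24,-17.2,0.4],0.46],[[27.5,-19.8,0.6],0.52],[[31,-22.4,0.7],0.58],[[34,-24.6,0.7],0.62]]'

```text
clock: 14.83
tcp_pos: [0.4786, -0.0952, 0.1456]
orientation: [-3.113, 0.421, 0.001]
contact_force: [1.1, -1.1, -2.1]
grip_width: 0.0161
```

```bash
python3 - <<'E'
from h import *
plan(.5028,-.0676,.064,-16.8)
E
```

```text
t 14.83 tcp [ 0.4786 -0.0952  0.1456] yaw -15.41 tilt 0.0008 F [ 1.13 -1.11 -2.14] w 0.0161
shift [ 1.61 -3.3   8.16] roll 0.024 j [-0.54  0.39  0.75  2.13 -0.39  0.76 -1.38]
```

Emit:
apply_moves --moves '[[[1.0,-2,1],0.02],[[1.6,-3.2,3],0.024],[[1.6,-3.3,5.5],0.024],[[1.6,-3.3,7.2],0.024],[[1.6,-3.3,8.1],0.024],[[1.6,-3.3,8.4],0.024],[[1.6,-3.3,8.6],0.024],[[1.6,-3.3,8.6],0.024]]'

```text
clock: 15.5
tcp_pos: [0.502, -0.0716, 0.0604]
orientation: [-3.108, 0.459, -0.001]
contact_force: [0.3, -0.1, -1.3]
grip_width: 0.0162
```

```bash
python3 - <<'E'
from h import *
plan(.5028,-.0676,.0586,-16.8)
E
```

```text
t 15.50 tcp [ 0.502  -0.0716  0.0604] yaw -16.79 tilt 0.0007 F [ 0.29 -0.09 -1.28] w 0.0162
shift [-0.04 -0.41  0.18] roll 0.000 j [-0.46  0.56  0.61  2.13 -0.56  0.61 -1.32]
```

Now I lower it to contact, then open.

Emit:
apply_moves --moves '[[[0,0,0.12],0],[[0,0,0.18],0],[[0,0,0.18],0]]'

```text
clock: 15.75
tcp_pos: [0.502, -0.0718, 0.0588]
orientation: [-3.107, 0.459, -0.002]
contact_force: [0.1, 0.0, -2.5]
grip_width: 0.0165
```

Emit:
apply_moves --moves '[[[0,0,0],0],[[0,0,0],0],[[0,0,0],0],[[0,0,0],0],[[0,0,0],0],[[0,0,0],0],[[0,0,0],0],[[0,0,0],0]]' --claw 1 --grip_force 60

```text
clock: 16.42
tcp_pos: [0.5016, -0.0717, 0.0582]
orientation: [-3.108, 0.459, 0.0]
contact_force: [0.1, 0.4, -0.8]
grip_width: 0.0855
```

Emit:
apply_moves --moves '[[[0,0,-2],0],[[0,0,-5],0],[[0,0,-8],0],[[0,0,-11],0],[[0,0,-14],0],[[0,0,-14],0]]'

```text
clock: 16.92
tcp_pos: [0.5045, -0.0726, 0.203]
orientation: [-3.106, 0.46, -0.012]
contact_force: [0.7, -0.2, 0.1]
grip_width: 0.0854
```

```bash
python3 - <<'E'
from h import *
plan(.472,.3806,.20,30)
E
```

```text
t 16.92 tcp [ 0.5045 -0.0726  0.203 ] yaw -16.85 tilt 0.0082 F [ 0.72 -0.2   0.05] w 0.0854
shift [-16.25 -42.43   0.31] roll -0.818 j [-0.65  0.33  0.83  2.04 -0.32  0.89 -1.51]
```

Emit:
apply_moves --moves '[[[-1.3,-3.5,0],-0.08],[[-2.9,-7.5,0],-0.16],[[-4.4,-11.4,0],-0.26],[[-5.9,-15.3,0],-0.36],[[-7.4,-19.2,0],-0.46],[[-8.9,-23.1,0],-0.56],[[-10.4,-27,0],-0.65],[[-11.9,-31,0],-0.74],[[-13.4,-35,0],-0.8],[[-14.5,-38,0],-0.818]]'

```text
clock: 17.75
tcp_pos: [0.4715, 0.337, 0.1978]
orientation: [-3.031, -0.822, 0.001]
contact_force: [0.1, -0.1, 0.2]
grip_width: 0.0854
```

```bash
python3 - <<'E'
from meas import *
plan(.472,.3806,.13,30)
t=grab("top");np.save("t3.npy",t,allow_pickle=True)
u,v=proj(t,np.array([.47,-.352,.026]))
for h in(11,13): k=blob(t,(h,100,60),(25,255,255),(u,v),30);print(circ(pts(t,k,.026)),circ(pts(t,k,.024)))
hsv=cv2.cvtColor(t["frame"],cv2.COLOR_BGR2HSV);c=proj(t,np.array([.5985,-.0965,.01]))
m=cv2.inRange(hsv,(0,0,190),(179,40,255));m=cv2.morphologyEx(m,cv2.MORPH_OPEN,np.ones((9,9)));n,l,s,_=cv2.connectedComponentsWithStats(m)
L=l[int(c[1]),int(c[0])];P=pts(t,np.argwhere(l==L)[:,::-1],.0105);print("blade",L,cv2.minAreaRect((P*1000).astype(np.float32)))
E
```

```text
t 17.75 tcp [0.4715 0.337  0.1978] yaw 30.35 tilt 0.0011 F [ 0.08 -0.13  0.25] w 0.0854
shift [ 2.25 -3.73  6.79] roll 0.006 j [-1.13  0.41  0.51  1.87 -0.25  0.93 -1.54]
(array([ 0.47096988, -0.35268368]), np.float64(0.09036465777498548)) (array([ 0.47113389, -0.35325763]), np.float64(0.09052164540609742))
(array([ 0.47108318, -0.35235879]), np.float64(0.0880539738038465)) (array([ 0.47124739, -0.35293218]), np.float64(0.08820694715755334))
blade 7 ((596.4664916992188, -100.07926940917969), (77.13882446289062, 81.9194107055664), 73.29643249511719)
```

The bread is at (0.471, −0.353), about 12 mm from the plate centre. The spatula lies centred on the sheet. Now the lid.

Emit:
apply_moves --moves '[[[1.2,-2,1.5],0],[[2.2,-3.7,4],0],[[2.2,-3.7,6.8],0],[[2.2,-3.7,6.8],0],[[2.2,-3.7,6.8],0]]'

```text
clock: 18.22
tcp_pos: [0.4723, 0.3754, 0.1289]
orientation: [3.032, 0.813, -0.005]
contact_force: [0.4, -0.0, 1.5]
grip_width: 0.0855
```

```bash
python3 - <<'E'
from h import *
plan(.472,.3806,.069,30)
E
```

```text
t 18.22 tcp [0.4723 0.3754 0.1289] yaw 30.03 tilt 0.0043 F [ 0.42 -0.01  1.53] w 0.0855
shift [ 0.26 -0.48  5.99] roll 0.000 j [-1.12  0.54  0.47  1.86 -0.32  0.82 -1.54]
```

Emit:
apply_moves --moves '[[[0.26,-0.48,1],0],[[0.26,-0.48,3],0],[[0.26,-0.48,4.5],0],[[0.26,-0.48,4.5],0],[[0.26,-0.48,4.5],0]]'

```text
clock: 18.63
tcp_pos: [0.4735, 0.3821, 0.0859]
orientation: [-3.034, -0.813, -0.001]
contact_force: [-0.3, -0.6, 0.3]
grip_width: 0.0851
```

```bash
python3 - <<'E'
from h import *
plan(.472,.3806,.069,30)
E
```

```text
t 18.63 tcp [0.4735 0.3821 0.0859] yaw 30.01 tilt 0.0004 F [-0.29 -0.59  0.26] w 0.0851
shift [-0.2   0.06  1.69] roll 0.000 j [-1.1   0.6   0.43  1.87 -0.36  0.75 -1.52]
```

Emit:
apply_moves --moves '[[[-0.15,0.05,0.9],0],[[-0.15,0.05,1.5],0],[[-0.15,0.05,1.7],0],[[-0.15,0.05,1.7],0]]'

```text
clock: 18.97
tcp_pos: [0.4717, 0.3811, 0.0679]
orientation: [3.034, 0.815, -0.001]
contact_force: [0.4, 0.5, 0.1]
grip_width: 0.0851
```

Emit:
apply_moves --moves '[[[0,0,0],0],[[0,0,0],0],[[0,0,0],0],[[0,0,0],0],[[0,0,0],0],[[0,0,0],0],[[0,0,0],0],[[0,0,0],0]]' --claw 0 --grip_force 60

```text
clock: 19.63
tcp_pos: [0.4721, 0.3815, 0.0686]
orientation: [-3.034, -0.815, -0.001]
contact_force: [-0.1, 0.9, 3.4]
grip_width: 0.0224
```

Emit:
apply_moves --moves '[[[0,0,-0.5],0],[[0,0,-2],0],[[0,0,-4],0],[[0,0,-6.5],0],[[0,0,-9],0],[[0,0,-11],0],[[0,0,-12],0],[[0,0,-12],0]]'

```text
clock: 20.3
tcp_pos: [0.4728, 0.3819, 0.1904]
orientation: [-3.032, -0.814, -0.005]
contact_force: [0.8, 0.7, -1.8]
grip_width: 0.0223
```

```bash
python3 - <<'E'
from h import *
plan(.4765,-.3565,.19,30)
E
```

```text
t 20.30 tcp [0.4728 0.3819 0.1904] yaw 30.06 tilt 0.0037 F [ 0.76  0.74 -1.85] w 0.0223
shift [-36.67  64.09  -0.17] roll 0.001 j [-1.16  0.46  0.5   1.81 -0.27  0.93 -1.58]
```

Emit:
apply_moves --moves '[[[-0.5,0.9,0],0],[[-1.5,2.7,0],0],[[-3,5.3,0],0],[[-4.7,8.2,0],0],[[-6.4,11.2,0],0],[[-8.1,14.2,0],0],[[-9.8,17.2,0],0],[[-11.5,20.2,0],0],[[-13.2,23.1,0],0],[[-14.9,26,0],0]]'

```text
clock: 21.13
tcp_pos: [0.4712, 0.0789, 0.1866]
orientation: [3.034, 0.814, -0.005]
contact_force: [0.6, 0.0, -2.0]
grip_width: 0.022
```

Emit:
apply_moves --moves '[[[-1.7,3,0],0],[[-3.4,6,0],0],[[-5.1,9,0],0],[[-6.8,12,0],0],[[-8.5,15,0],0],[[-10.2,18,0],0],[[-11.9,20.8,0],0],[[-13.4,23.4,0],0],[[-14.6,25.5,0],0],[[-15.5,27,0],0]]'

```text
clock: 21.97
tcp_pos: [0.4719, -0.2326, 0.1866]
orientation: [-3.035, -0.81, 0.005]
contact_force: [0.1, 0.8, -1.9]
grip_width: 0.0223
```

```bash
python3 - <<'E'
from h import *
plan(.4765,-.3565,.19,30)
E
```

```text
t 21.97 tcp [ 0.4719 -0.2326  0.1866] yaw 29.89 tilt 0.0032 F [ 0.05  0.78 -1.92] w 0.0223
shift [-5.78 10.97 -0.33] roll -0.002 j [-0.21  0.37  0.69  2.01 -0.3   0.87 -0.41]
```

Emit:
apply_moves --moves '[[[-0.8,1.5,0],0],[[-2.2,4.2,0],0],[[-3.8,7.2,0],0],[[-5,9.5,0],0],[[-5.7,10.8,1],0],[[-5.8,11,2.5],0],[[-5.8,11,4],0],[[-5.8,11,5],0],[[-5.8,11,5],0]]'

```text
clock: 22.72
tcp_pos: [0.4767, -0.3526, 0.1347]
orientation: [-3.03, -0.813, 0.008]
contact_force: [0.6, 0.1, -1.6]
grip_width: 0.0222
```

```bash
python3 - <<'E'
from h import *
plan(.4765,-.3565,.082,30)
E
```

```text
t 22.72 tcp [ 0.4767 -0.3526  0.1347] yaw 30.04 tilt 0.0068 F [ 0.63  0.05 -1.59] w 0.0222
shift [-0.19  0.36  5.27] roll 0.001 j [ 0.07  0.55  0.62  1.88 -0.42  0.85 -0.14]
```

Emit:
apply_moves --moves '[[[-0.1,0.2,0.6],0],[[-0.1,0.2,1.7],0],[[-0.1,0.2,2.9],0],[[-0.1,0.2,4],0],[[-0.1,0.2,4.7],0],[[-0.1,0.2,5.0],0],[[-0.1,0.2,5.0],0],[[-0.1,0.2,5.0],0]]'

```text
clock: 23.38
tcp_pos: [0.4794, -0.3563, 0.0882]
orientation: [3.034, 0.815, -0.0]
contact_force: [-0.7, -0.2, -1.4]
grip_width: 0.0219
```

```bash
python3 - <<'E'
from h import *
plan(.4765,-.3565,.0805,30)
E
```

```text
t 23.38 tcp [ 0.4794 -0.3563  0.0882] yaw 30.06 tilt 0.0001 F [-0.66 -0.23 -1.4 ] w 0.0219
shift [-0.26 -0.13  0.77] roll 0.001 j [ 0.11  0.62  0.58  1.9  -0.47  0.76 -0.09]
```

Emit:
apply_moves --moves '[[[-0.2,0,0.25],0],[[-0.2,0,0.5],0],[[-0.2,0,0.65],0],[[-0.2,0,0.65],0]]'

```text
clock: 23.72
tcp_pos: [0.4776, -0.3571, 0.0816]
orientation: [-3.034, -0.815, 0.0]
contact_force: [0.2, 0.5, -1.1]
grip_width: 0.0221
```

Emit:
apply_moves --moves '[[[0,0,0.06],0],[[0,0,0.12],0],[[0,0,0.12],0]]'

```text
clock: 23.97
tcp_pos: [0.4778, -0.3573, 0.0807]
orientation: [3.034, 0.815, 0.0]
contact_force: [-0.1, 0.3, 0.0]
grip_width: 0.0222
```

Emit:
apply_moves --moves '[[[0,0,0.04],0],[[0,0,0.04],0]]'

```text
clock: 24.13
tcp_pos: [0.4779, -0.3573, 0.0806]
orientation: [3.034, 0.815, 0.001]
contact_force: [-1.6, 1.8, 4.8]
grip_width: 0.0223
```

Emit:
apply_moves --moves '[[[0,0,0],0],[[0,0,0],0],[[0,0,0],0],[[0,0,0],0],[[0,0,0],0],[[0,0,0],0],[[0,0,0],0],[[0,0,0],0]]' --claw 1

```text
clock: 24.8
tcp_pos: [0.4777, -0.3572, 0.0801]
orientation: [-3.034, -0.815, 0.0]
contact_force: [-0.1, 0.2, 0.1]
grip_width: 0.0849
```

Emit:
apply_moves --moves '[[[0,0,-1],0],[[0,0,-3],0],[[0,0,-6],0],[[0,0,-9],0],[[0,0,-12],0],[[0,-3,-14],0],[[0,-7,-14],0],[[0,-11,-14],0],[[0,-15,-14],0],[[0,-19,-14],0]]'

```text
clock: 25.63
tcp_pos: [0.3812, -0.1917, 0.2203]
orientation: [-3.034, -0.814, -0.001]
contact_force: [-0.3, 1.5, 0.6]
grip_width: 0.0853
```

Emit:
apply_moves --moves '[[[0,-3,0],0],[[0,-7,0],0],[[0,-11,0],0],[[0,-15,0],0],[[0,-15,0],0],[[0,-15,0],0],[[0,-15,0],0]]'

```text
clock: 26.22
tcp_pos: [0.3078, -0.0633, 0.2207]
orientation: [-3.034, -0.815, -0.003]
contact_force: [0.4, -0.6, -0.2]
grip_width: 0.0856
```

```bash
python3 - <<'E'
from meas import *
plan(.4765,-.3565,.0805,30)
d=grab("side");t=grab("top")
o=[]
for f,w in((t,7),(d,12)):
    u,v=proj(f,np.array([.4778,-.3573,.073])); k=blob(f,(0,0,0),(179,255,60),(u,v),14);M=cv2.moments(k.astype(np.float32));o.append(ray(f,M['m10']/M['m00'],M['m01']/M['m00']))
(a,p),(b,q)=o;s=np.linalg.lstsq(np.c_[p,-q],b-a,rcond=None)[0];print("knob",a+p*s[0],b+q*s[1])
cv2.imwrite("pics/z.png",np.hstack([cv2.resize(d["frame"][130:370,200:440],(400,400),interpolation=2),cv2.resize(t["frame"][130:330,220:420],(400,400),interpolation=2)]))
E
```

```text
t 26.22 tcp [ 0.3078 -0.0633  0.2207] yaw 30.07 tilt 0.0018 F [ 0.4  -0.64 -0.21] w 0.0856
shift [-0.12 33.83 14.03] roll 0.001 j [-0.57 -0.18  0.52  2.39  0.11  0.91 -1.17]
knob [ 0.47982726 -0.3560612   0.07342463] [ 0.47904394 -0.3553597   0.07313924]
```

View pics/z.png

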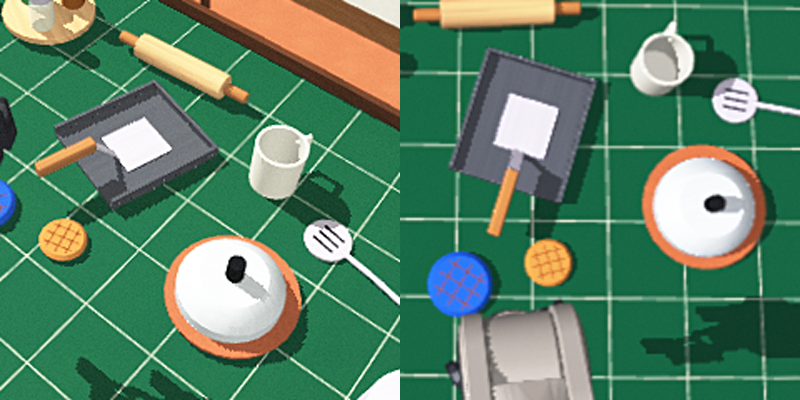

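Picture 11 shows the lid seated centrally on the plate (240,295 side; 705,207 top). The spatula lies flat on the sheet, the gripper is clear and the bystanders have not moved. The knob's height fits a lid standing on the plate. I hand in.

```bash
python3 -c "
from bench import r
print(r.hand_in())"
```

```text
the job is handed in; nothing more can be done
None
```

The job is handed in at about 26 s of the 72 s allowed; no verdict is reported. The bread is on the plate under the lid, and the spatula lies on the empty sheet.

**What I did:** I slid the blade under the large brown bread against the sheet's back lip, lifted it and carried it level. On the plate I let it go with a short run forward and a quick pull back. Then I set the spatula on the sheet, released it, and put the lid over the bread.

**Last checks:**
- **Bread:** measured before the lid went on, at about (0.471, −0.353). That is about 12 mm from the plate's centre, lying flat.
- **Spatula:** its blade is within about 4 mm of the sheet's centre, flat and let go.
- **Lid:** the knob is at about (0.479, −0.356), which is about 4 mm from the plate's centre and 9 mm from the bread's. In both views the rim looks flat on the plate.
- **Bystanders:** those in the last views (rolling pin, mug, slotted spoon) look unmoved. The turntable is only partly in view and the salt bowl not at all.

**Disagreed or out of line:**
- During insertion the pressure on the sheet rose to about 23 N down and 17 N back, so I eased off 1 mm and finished the push.
- The arm hid the bread in the side view during and after the release, so its final position comes from the top camera alone.
- I viewed 11 pictures, one over the budget of 10.

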